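Set the spice carousel to the yellow well and drop in the nutmeg

ROBOT

A 6-joint arm with a two-finger parallel gripper is mounted at the origin on a cart in front of the work surface, level with it; the furniture and walls round the work are solid. World frame = base frame: x ahead of the robot, y to its left, z up, the work surface at z = 0. Lengths are in mm, angles in rad, forces in N, time in s.
With the tool pointing down it reaches from about 400 to 925 mm from the base axis. Payload 12.5 kg.
Tool frame: the origin (TCP) lies at the very end of the fingers, on their centre line; the grasp point (between the pads) lies 19 mm behind it (env.tcp_to_grasp is the distance from the TCP to the grasp point, in mm); z points along the fingers, x is the direction in which the jaws open and shut, and the axes are right-handed (so a half turn about z gives the same grasp; the last joint's range is limited). The gripper opens to 95 mm and grips with 3 to 60 N. Pads are 20 mm wide; open, the fingers measure 119 mm over their backs; the gripper's body (75 mm by 180 mm) begins 59 mm behind the grasp point.
Start: joints at [-1.377, 0.491, 1.559, -0, 1.092, -0.106], TCP at [184.604, -597.133, 214.661] pointing down, gripper open.
Joint ranges: [-3.1, 3.1], [-0.84, 2.19], [0.05, 2.79], [-1.13, 4.28], [0.06, 2.93], [-2.69, 2.69]. Speed limits (rad/s): [2.22, 2.22, 2.79, 3.14, 3.14, 3.14].

INTERFACE

Orientations are given as [roll, pitch, yaw] about the fixed x, y, z axes, in that order (R = Rz(yaw) Ry(pitch) Rx(roll)).
In Python, from cell import env, vision, job gives the robot as it stands.
- The arm moves only by the shell command python3 -m pendant 'ROWS' [OPENING]. ROWS is JSON, a list of rows, each a list of 4 numbers: the shift along the tool's x, y, z in mm, then the turn about the tool's z in degrees. In form: [[tx, ty, tz, turn], ...]. A call has 1 to 8 rows; each row is the pose to reach, as a shift and turn from the pose measured when the call began, along the tool's axes at that moment; what a row does not reach only later rows make up. A row lasts 1/8 s, in which the tool goes at most 62.5 mm and 10.7 degrees, less where a joint would pass 70% of its speed; a pose out of reach is approached as far as the arm can. A call with a gripper value outside its range is refused whole. OPENING is the closure, from 0 (fully open) to 1 (shut), set as the call begins (- or left out, the last holds). The fingers move at their own pace and stop on an object; the grip force is fixed at half the most. Time passes only in rows, so rows that repeat a pose let the fingers close. It gives the time, the measured TCP pose, the force and the opening at its end, in the units of the state.
- env.state(): the state, without advancing time (a new reading comes with each control period).
- vision.read_camera(name): name is "scene" or "top"; returns a dict with "pixels" (420x560x3 uint8, red, green, blue), "intrinsics" (3x3 intrinsics, pixels), "R" (3x3) and "t" (3): a world point X has camera coordinates R X + t. Camera axes: x right, y down, z forward; pixel columns grow to the right and rows downward; lengths in mm; the calibration is good to about 2 mm. A picture is of the moment at which its call begins. There is no depth.
- job.job_done(): hands the job in, once; it reports no verdict.
Trained networks look in a picture, given as the dict that the camera call returned (one of the last four; its "shot" number tells which), for a name from the list of things; names that differ only in an ending like _2 or _b are one class to them, and where a whole thing is asked for, a point or a joint stands for the part that bears it (a point fixed in the world has none). Each returns a list of dicts, best first, with "confidence" (0 to 1); they miss things now and then, are a little off and sometimes report something else, mostly with a low value. They report only what shows in the picture. A call takes as long as a camera call. They do not tell look-alikes from the thing itself.
- vision.find_in(picture, query): "at" ([x, y, z] in mm, in the coordinates of the camera as it stood for that picture, good to about 4 mm: the middle of the surface that is visible of it).
- vision.regions_of(picture, query): "pixels" (420x560 bool, what is visible of it).
The state is a dict: "t": time; "joints": joint angles; "qvel": joint speeds; "tau": joint torques, N m; "eef_pos": TCP position; "tcp_rot": TCP orientation; "ft_force": force on the tool from outside, world axes, zero at the start; "moment": the same for the moment, N m; "opening": opening from 0.0 (shut) to 1.0 (fully open).
Only numpy, scipy, OpenCV 4.12 (cv2) and the standard library are available. Lean on these libraries where they do the work, as an engineer would, in place of code of your own. Each camera call takes 0.05 s, during which the arm holds its last target.

TASK

Turn the carousel's tan lid by its loose black handle until the opening is centred over the well with the yellow tab, making the last movement clockwise (seen from above) so that the handle's slack is left taken up against its clockwise stop. Only then drop the nutmeg through the opening into that well, leave lid and handle set as they are, and do not push or tip any of the vases and jars standing around.

Things in the scene. Friction and masses are not known exactly. Their poses are not given: they have to be found in the camera images.
- carousel: White round pot, fixed, 164 mm across, origin at the centre of its underside, z up. Six wells of 60 degrees from radius 28 to 78 mm, floor 6 mm up. Outside each well a coloured tab 22 mm wide, out to 93 mm from the axis, 50 mm high; counter-clockwise from above: yellow (on the body's +x axis), blue, green, red, grey, black. The tan lid on it: 168 mm across, 6 mm thick, top 62 mm up.
- yellow_well (a point): Point on the level of the lid's top, 54 mm from the carousel's axis, over the middle of the well with the yellow tab. Fixed to the carousel.
- opening (a point): Centre of the lid's only opening, on the lid's top face, 54 mm from the axis; turns with the lid. The opening is a sector of 40 degrees from radius 32 to 77 mm (38 mm wide at its middle).
- lid (a joint): Angle of the lid (rad), growing clockwise seen from above; 0 (and also 6.283) where the opening is centred over the yellow-tab well. Can turn from -9.5 to 9.5, stays where it is left; turning takes about 0.07 N m.
- handle (a joint): Angle of the handle on the lid (rad), growing clockwise seen from above. The handle is loose: it swings freely from -0.12 (counter-clockwise stop) to +0.12 (clockwise stop) and carries the lid with it only at a stop, so turning clockwise carries the lid when it reads +0.12. At a stop the tongue at the bar's foot touches one of two steel pins on the lid. Stays where it is left.
- handle_grip (a point): Centre of the black bar handle, on the carousel's axis, 86 mm above the underside. The bar is 52 mm long along this point's y axis, 13 mm thick along its x axis and 32 mm high (70 to 102 mm above the surface, rounded edges). A low tongue (6 mm wide, 41 mm from the axis) runs out from its +y end between two pins. With the handle at 0, its x axis points to the lid's opening.
- nutmeg_center (a point): Centre (17 mm up) of the whole brown nutmeg, 28 mm in diameter and 34 mm high, about 20 g, standing upright on the surface left or right of the carousel.
- nutmeg: The same nutmeg; origin at the centre of its underside.
- tall_black_vase: Black faceted vase, 46 x 65 mm, 181 mm high, loose, near the carousel; origin at the centre of its underside. Must not be disturbed.
- cream_vase: Cream vase, 62 x 77 mm, 173 mm high, loose, near the carousel; origin at the centre of its underside. Must not be disturbed.
- pebble_jar: Glass jar with pebbles, 66 mm across, 127 mm high, loose, near the carousel; origin at the centre of its underside. Must not be disturbed.
- blue_vase: Dark blue vase, 67 x 75 mm, 129 mm high, loose, close to the nutmeg; origin at the centre of its underside. Must not be disturbed.
- small_jar: Small glass jar with pebbles, 72 x 63 mm, 85 mm high, loose, on the other side of the carousel from the nutmeg; origin at the centre of its underside. Must not be disturbed.
There are look-alikes about, which are no part of the job. There is more than one size of the carousel; the job needs the middle-sized.

How it is judged (in metres and radians):
On the way, in this order (a step that is already met when the one before it is completed fails the run):
1. the lid's opening is centred over the yellow-tab well with the handle's slack taken up clockwise (horizontal distance between opening and yellow_well below 0.006 m and value of joint handle above 0.06 rad), for 0.3 s.
2. the nutmeg is in the yellow-tab well (horizontal distance between nutmeg_center and yellow_well below 0.028 m and z of nutmeg_center in the frame of carousel below 0.04 m), for 0.2 s.
At the end, for the whole second after the job is handed in: The opening's centre is within 6 mm (about 6 degrees) of the middle of the yellow-tab well, the handle rests within 0.06 rad of its clockwise stop (reads above 0.06), the nutmeg lies inside the yellow-tab well below the lid, and lid and nutmeg are at rest (all of step 1 and all of step 2 and linear speed of nutmeg below 0.02 m/s and velocity of joint lid between -0.03 and 0.03 rad/s); the robot touches nothing.
It fails at once if the tall black vase is pushed more than 20 mm or tipped (distance of tall_black_vase from where it was at the start of the episode above 0.02 m or angle between tall_black_vase's own z axis and vertical above 0.2 rad).
It fails at once if the cream vase is pushed more than 20 mm or tipped (distance of cream_vase from where it was at the start of the episode above 0.02 m or angle between cream_vase's own z axis and vertical above 0.2 rad).
It fails at once if the pebble jar is pushed more than 20 mm or tipped (distance of pebble_jar from where it was at the start of the episode above 0.02 m or angle between pebble_jar's own z axis and vertical above 0.2 rad).
It fails at once if the blue vase is pushed more than 20 mm or tipped (distance of blue_vase from where it was at the start of the episode above 0.02 m or angle between blue_vase's own z axis and vertical above 0.2 rad).
It fails at once if the small jar is pushed more than 20 mm or tipped (distance of small_jar from where it was at the start of the episode above 0.02 m or angle between small_jar's own z axis and vertical above 0.2 rad).
It also fails if it takes over 72 s, if anything falls off the work surface, if the arm or the gripper's body presses on something with over 40 N, if the wrist force passes 120 N, or if a joint passes its speed limit or range.

## Working session

There is one attempt and no reset: what is moved stays moved. The work goes in short steps, Python scripts to look and compute and a shell command to move; the robot and the scene stay as the last step left them, time stands still between calls to the robot, and variables do not carry over. Pictures are saved under pics/ and viewed, and the job is handed in when it is done.

```bash
ls; mkdir -p pics; python3 - <<'E'
from cell import env, vision, job
import cv2
for n in ("scene","top"):
    p=vision.read_camera(n)
    cv2.imwrite(f"pics/{n}0.png",p["pixels"][:,:,::-1])
    print(n,p["intrinsics"].tolist(),p["R"].round(4).tolist(),p["t"].round(1).tolist())
print(env.state(), env.tcp_to_grasp)
E
```

```text
pics
scene [[432.10972958842274, 0.0, 282.4731006713961], [0.0, 432.10972958842274, 219.16110075979714], [0.0, 0.0, 1.0]] [[-0.6196, -0.785, -0.001], [-0.5807, 0.4591, -0.6723], [0.5282, -0.416, -0.7403]] [338.2, 367.0, 953.0]
top [[396.68685356816735, 0.0, 278.35838389590197], [0.0, 396.68685356816735, 208.45346097192206], [0.0, 0.0, 1.0]] [[-0.0044, -1.0, 0.0038], [-0.988, 0.0037, -0.1545], [0.1545, -0.0045, -0.988]] [-5.1, 563.7, 1194.6]
{'t': 0.1, 'joints': array([-1.37661577e+00,  4.91504556e-01,  1.55938430e+00,  4.23816114e-06,
        1.09169375e+00, -1.05592661e-01]), 'qvel': array([-0.00156261, -0.00069454, -0.00179389, -0.00049395, -0.00092147,
        0.00110997]), 'tau': array([ 4.66918544e-03, -6.13619828e+01, -2.58606613e+01,  6.94659795e-02,
        4.69451118e-02, -4.27511031e-05]), 'eef_pos': array([ 184.55088671, -596.91080266,  214.11835451]), 'tcp_rot': array([-3.14148458e+00,  9.84039211e-04, -1.27102501e+00]), 'ft_force': array([-0.32534868,  0.3745578 , -0.49286103]), 'moment': array([ 0.00996201, -0.01341724, -0.03419502]), 'opening': 1.0011827283109482} 18.8
```

View pics/scene0.png

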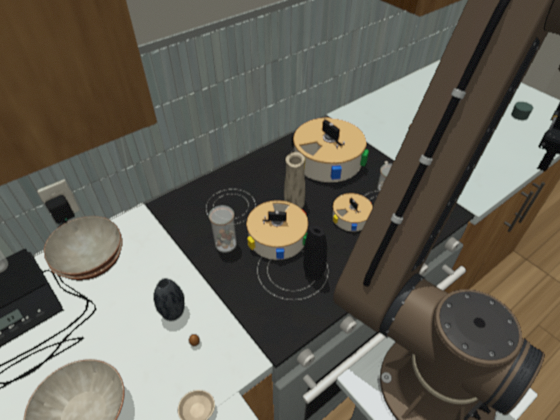

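View pics/top0.png

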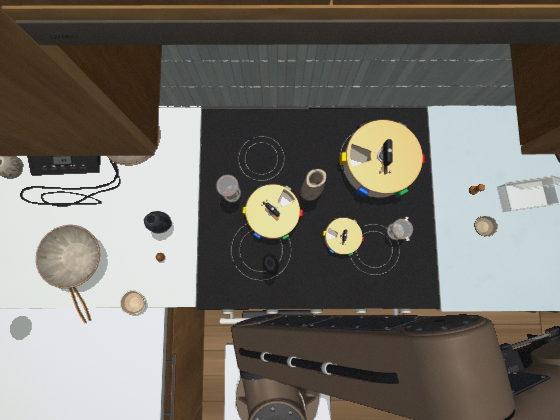

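The middle-sized carousel is at top pixel (273,210) and the nutmeg at (160,257). The tall black vase is at (270,262), the cream vase at (315,183), the pebble jar at (228,187), the blue vase at (157,222) and the small jar at (400,230). Next I'll zoom in and localise them.

```bash
cat > h.py <<'E'
from cell import env, vision, job
import cv2, numpy as np
def ray(p,u,v,z):
    K,R,t=p["intrinsics"],np.array(p["R"]),np.array(p["t"])
    C=-R.T@t; d=R.T@np.linalg.inv(K)@np.array([u,v,1.]); return C+d*(z-C[2])/d[2]
def proj(p,X):
    c=np.array(p["R"])@np.array(X)+p["t"]; q=p["intrinsics"]@c; return q[:2]/q[2]
def crop(p,name,u0,v0,w,h,s):
    im=p["pixels"][v0:v0+h,u0:u0+w,::-1]
    cv2.imwrite("pics/"+name,cv2.resize(im,None,fx=s,fy=s,interpolation=cv2.INTER_CUBIC))
E
python3 - <<'E'
from h import *
p=vision.read_camera("top"); q=vision.read_camera("scene")
crop(p,"t1.png",235,175,80,75,8)
crop(q,"s1.png",235,190,90,75,8)
for P,n in((p,"top"),(q,"scene")):
  for k in ("carousel","nutmeg","nutmeg_center","handle_grip","opening","tall_black_vase","cream_vase","pebble_jar","blue_vase","small_jar"):
    for r in vision.find_in(P,k)[:4]:
        print(n,k,round(r["confidence"],2),(np.array(P["R"]).T@(np.array(r["at"])-P["t"])).round(0))
E
```

```text
top carousel 0.93 [ 474. -207.   42.]
top carousel 0.89 [ 718. -327.   89.]
top carousel 0.75 [553.   8.  61.]
top nutmeg 0.43 [415. 359.  26.]
top nutmeg_center 0.72 [396.  15. 170.]
top handle_grip 0.57 [ 717. -329.  136.]
top handle_grip 0.45 [552.  10.  98.]
top handle_grip 0.4 [ 477. -204.   72.]
top opening 0.69 [ 474. -210.   40.]
top opening 0.63 [ 710. -336.   88.]
top opening 0.6 [546.  14.  63.]
top tall_black_vase 0.78 [397.  13. 167.]
top cream_vase 0.58 [ 617. -114.  112.]
top cream_vase 0.23 [419. 359.  28.]
top pebble_jar 0.91 [615. 139. 122.]
top pebble_jar 0.36 [419. 364.  25.]
top pebble_jar 0.26 [517. 346.  88.]
top blue_vase 0.69 [519. 349.  92.]
top small_jar 0.72 [ 492. -369.   80.]
scene carousel 0.85 [538.  26.  60.]
scene carousel 0.63 [ 679. -308.   90.]
scene carousel 0.62 [ 469. -190.   39.]
scene carousel 0.31 [540.  23.  63.]
scene nutmeg 0.61 [539.  29.  62.]
scene handle_grip 0.75 [ 710. -320.  126.]
scene handle_grip 0.63 [408. 368.  26.]
scene opening 0.94 [ 468. -204.   42.]
scene opening 0.83 [ 698. -327.   88.]
scene opening 0.66 [544.  22.  65.]
scene tall_black_vase 0.56 [379.  31. 114.]
scene cream_vase 0.6 [608. -94. 111.]
scene pebble_jar 0.59 [602. 154.  99.]
scene blue_vase 0.73 [503. 369.  87.]
scene small_jar 0.72 [ 508. -354.   76.]
```

View pics/t1.png

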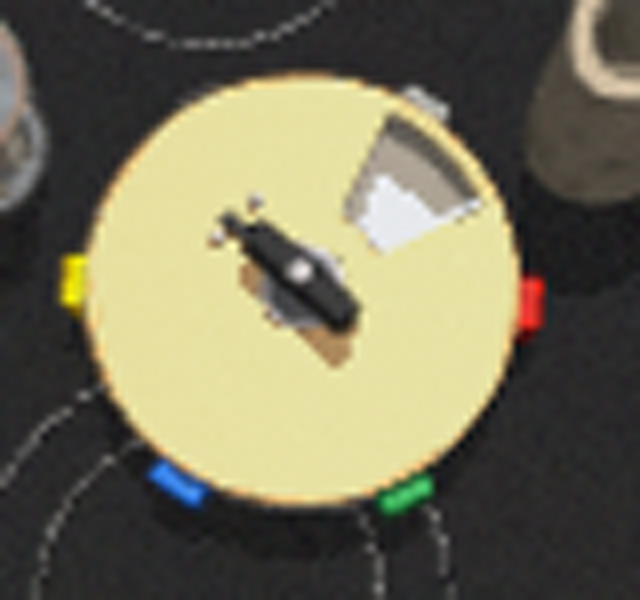

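View pics/s1.png

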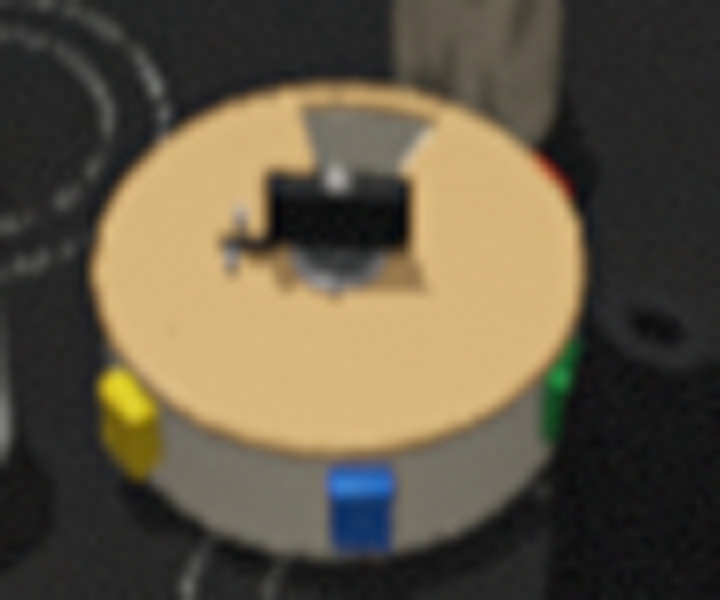

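```bash
cat > m.py <<'E'
from h import *
from scipy.optimize import least_squares
def tanmask(P,box):
    hsv=cv2.cvtColor(P["pixels"],cv2.COLOR_RGB2HSV)
    m=((hsv[...,0]>10)&(hsv[...,0]<32)&(hsv[...,1]>60)&(hsv[...,2]>120)).astype(np.uint8)
    k=np.zeros_like(m); u,v,w,h=box; k[v:v+h,u:u+w]=m[v:v+h,u:u+w]
    return k
def lid(P,box):
    k=tanmask(P,box)
    cs,_=cv2.findContours(k,cv2.RETR_EXTERNAL,cv2.CHAIN_APPROX_NONE)
    c=cv2.convexHull(max(cs,key=cv2.contourArea))[:,0,:]
    # densify hull
    X=np.array([ray(P,u,v,60)[:2] for u,v in c])
    f=least_squares(lambda s:np.hypot(X[:,0]-s[0],X[:,1]-s[1])-s[2],[550,10,84],loss="soft_l1",f_scale=1.)
    return f.x,np.abs(f.fun).max()
if __name__=="__main__":
    p=vision.read_camera("top"); q=vision.read_camera("scene")
    print(lid(p,(235,175,80,75)),lid(q,(240,195,75,75)))
    # tabs
    hsv=cv2.cvtColor(p["pixels"],cv2.COLOR_RGB2HSV)
    for nm,(a,b) in dict(yellow=(26,32),blue=(100,120),green=(50,80),red=(0,5)).items():
        m=(hsv[...,0]>=a)&(hsv[...,0]<=b)&(hsv[...,1]>150)&(hsv[...,2]>90); k=np.zeros_like(m);k[175:250,235:315]=m[175:250,235:315]
        v,u=np.nonzero(k)
        if len(u): print(nm,len(u),ray(p,u.mean(),v.mean(),50).round(1))
    for nm,u,v,z in(("opening",235+412/8,175+187/8,62),("cap",235+303/8,175+271/8,102)): print(nm,ray(p,u,v,z).round(1))
    # corners of opening
    for u,v in((393,115),(480,205),(380,255),(347,213)): print("oc",ray(p,235+u/8,175+v/8,62).round(1))
    for u,v in((302,105),(437,122)): print("oc scene",ray(q,235+u/8,190+v/8,62).round(1))
    crop(p,"t2.png",140,160,100,120,6); crop(p,"t3.png",240,150,110,140,5); 
    crop(q,"s2.png",145,190,120,170,4.5)
    crop(q,"s3.png",200,140,140,160,5)
E
python3 m.py
```

```text
(array([555.08751872,  11.65318095,  83.84421947]), np.float64(6.7851403555429926)) (array([556.49481948,  12.12229713,  86.48587332]), np.float64(13.118274164416988))
yellow 18 [559.9  99.8  50. ]
blue 22 [480.4  60.2  50. ]
green 17 [475.7 -27.6  50. ]
red 21 [550.2 -77.1  50. ]
opening [592.3 -32.6  62. ]
cap [553.4   9.2 102. ]
oc [620.7 -25.5  62. ]
oc [585.1 -58.8  62. ]
oc [565.8 -20.1  62. ]
oc [582.2  -7.5  62. ]
oc scene [621.  -23.7  62. ]
oc scene [584.2 -56.5  62. ]
```

```bash
python3 -c "
import cv2,numpy as np
a=[cv2.imread('pics/'+n) for n in('t2.png','t3.png')];
a=[cv2.resize(x,(400*1,int(x.shape[0]*400/x.shape[1])))[:600] for x in a]
h=min(x.shape[0] for x in a);cv2.imwrite('pics/tt.png',np.hstack([x[:h] for x in a]))
a=[cv2.imread('pics/'+n) for n in('s2.png','s3.png')]
a=[cv2.resize(x,(int(x.shape[1]*500/x.shape[0]),500)) for x in a];x=np.hstack(a);print(x.shape);cv2.imwrite('pics/ss.png',x[:,:800])"
```

```text
(500, 789, 3)
```

View pics/tt.png

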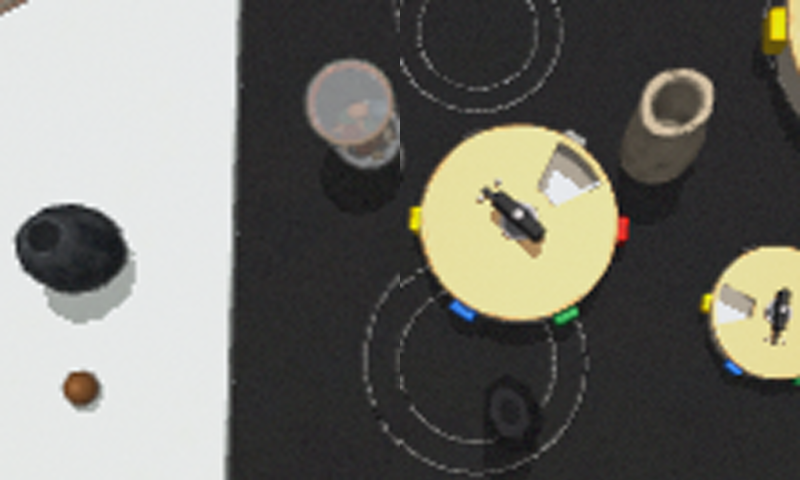

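View pics/ss.png

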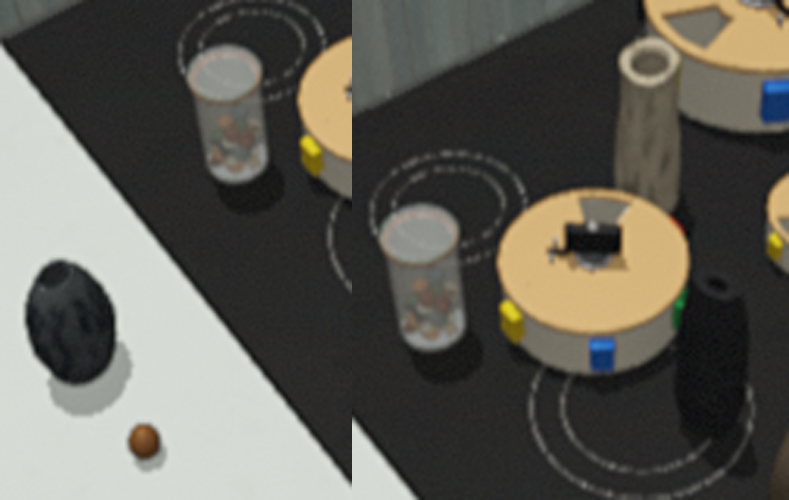

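```bash
python3 - <<'E'
from h import *
p=vision.read_camera("top"); q=vision.read_camera("scene")
T=lambda u,v:(240+(u-400)*110/400,150+v*110/400)
S=lambda u,v:(200+(u-352)*140/437.5,140+v*140/437.5)
print("cream top",ray(p,*T(677,102),173).round(), ray(q,*S(650,64),173).round())
print("cream base near",ray(p,*T(648,183),0).round(), ray(q,*S(655,212),0).round())
print("black top",ray(p,*T(511,410),181).round(), ray(q,*S(718,285),181).round())
print("black base q",ray(q,*S(708,440),0).round())
A=lambda u,v:(140+u*100/400,160+v*100/400)
B=lambda u,v:(145+u*120/352.9,190+v*120/352.9)
print("pebble top",ray(p,*A(350,102),127).round(), ray(q,*B(226,73),127).round())
print("blue top",ray(p,*A(42,238),129).round(), ray(q,*B(55,275),129).round())
print("blue mid",ray(p,*A(72,248),65).round(), ray(q,*B(70,322),65).round())
print("nutmeg",ray(p,*A(82,389),17).round(1), ray(q,*B(144,441),17).round(1))
for P in(p,q):
    for k in("nutmeg","blue_vase","cream_vase","tall_black_vase"):
      for r in vision.regions_of(P,k)[:2]:
        v,u=np.nonzero(r["pixels"]); print(k,round(r["confidence"],2),u.mean().round(1),v.mean().round(1),u.min(),u.max(),v.min(),v.max(), ray(P,u.mean(),v.mean(),17).round(1))
E
```

```text
cream top [ 630. -114.  173.] [ 626. -109.  173.]
cream base near [ 597. -105.    0.] [ 608. -105.    0.]
black top [393.  15. 181.] [389.  20. 181.]
black base q [375.  29.   0.]
pebble top [619. 142. 127.] [618. 144. 127.]
blue top [520. 362. 129.] [519. 364. 129.]
blue mid [520. 360.  65.] [518. 366.  65.]
nutmeg [414.9 361.7  17. ] [416.  365.5  17. ]
nutmeg 0.63 160.0 257.1 155 165 253 261 [415.5 363.2  17. ]
nutmeg 0.26 272.3 211.6 243 302 185 238 [557.9  11.7  17. ]
blue_vase 0.87 157.2 221.6 144 170 211 233 [527.1 376.8  17. ]
cream_vase 0.67 313.1 184.6 300 325 169 200 [ 645.4 -119.7   17. ]
tall_black_vase 0.66 270.5 263.7 263 278 254 273 [393.4  17.8  17. ]
nutmeg 0.55 193.7 340.0 188 199 334 346 [416.1 366.1  17. ]
blue_vase 0.85 168.7 299.3 153 184 278 321 [550.6 359.1  17. ]
cream_vase 0.97 294.6 179.8 284 304 153 207 [ 695.8 -167.8   17. ]
cream_vase 0.46 276.7 229.9 247 308 201 259 [564.5   6.2  17. ]
tall_black_vase 0.7 314.9 253.6 303 326 226 280 [432.3 -23.1  17. ]
tall_black_vase 0.69 275.8 216.9 264 286 210 224 [605.8 -22.4  17. ]
```

```bash
cat > go.py <<'E'
import sys
from h import *
from scipy.spatial.transform import Rotation as Ro
x,y,z,yaw=map(float,sys.argv[1:5])
s=env.state(); R=Ro.from_euler("xyz",s["tcp_rot"])
d=R.inv().apply(np.array([x,y,z])-s["eef_pos"])
yn=np.degrees(s["tcp_rot"][2])
print("pos",s["eef_pos"].round(1),"rpy deg",np.degrees(s["tcp_rot"]).round(2),"shift",d.round(1),"turn",round((yn-yaw+180)%360-180,2),"t",round(s["t"],2),"F",s["ft_force"].round(1),"M",s["moment"].round(2),"op",round(s["opening"],3),"j6",s["joints"][5].round(3))
E
python3 go.py 555 11 260 -42
```

```text
pos [ 184.6 -597.1  214.7] rpy deg [ 1.800e+02 -1.000e-02 -7.282e+01] shift [-471.6 -533.5  -45.4] turn -30.82 t 1.8 F [ 0.1 -0.5  0.9] M [ 0.04 -0.04  0.  ] op 0.998 j6 -0.106
```

```bash
python3 -m pendant '[[-10,-12,-30,-3],[-40,-45,-45,-6],[-80,-90,-45,-10],[-118,-133,-45,-14],[-155,-176,-45,-18],[-193,-218,-45,-22],[-230,-260,-45,-26],[-267,-302,-45,-30]]' 0; python3 go.py 555 11 260 -42
```

```text
t: 2.8
eef_pos: [395.0, -251.3, 259.9]
tcp_rot: [-3.142, -0.001, -0.745]
ft_force: [-0.2, -0.7, 1.2]
opening: 0.998
pos [ 395.  -251.3  259.9] rpy deg [-1.80e+02 -4.00e-02 -4.27e+01] shift [-6.030e+01 -3.012e+02 -2.000e-01] turn -0.7 t 2.8 F [-0.2 -0.7  1.2] M [-0.11 -0.02 -0.06] op 0.998 j6 0.038
```

```bash
python3 -m pendant '[[-9,-45,0,0],[-18,-90,0,0],[-27,-135,0,0],[-36,-180,0,0],[-45,-225,0,0],[-54,-270,0,-1],[-60,-301,0,-1],[-60,-301,0,-1]]'; python3 - <<'E'
from h import *
q=vision.read_camera("scene"); p=vision.read_camera("top")
cv2.imwrite("pics/s4.png",q["pixels"][:,:,::-1]);cv2.imwrite("pics/t4.png",p["pixels"][:,:,::-1])
E
python3 go.py 555 11 76 -42
```

```text
t: 3.8
eef_pos: [555.6, 12.1, 259.6]
tcp_rot: [3.142, -0.001, -0.725]
ft_force: [0.2, 0.6, 0.9]
opening: 0.999
pos [554.7  10.5 259.7] rpy deg [ 1.7997e+02 -3.0000e-02 -4.1670e+01] shift [ -0.3  -0.7 183.7] turn 0.33 t 3.9 F [-0.7 -0.1  0.2] M [-0.04  0.    0.02] op 1.0 j6 0.628
```

View pics/s4.png

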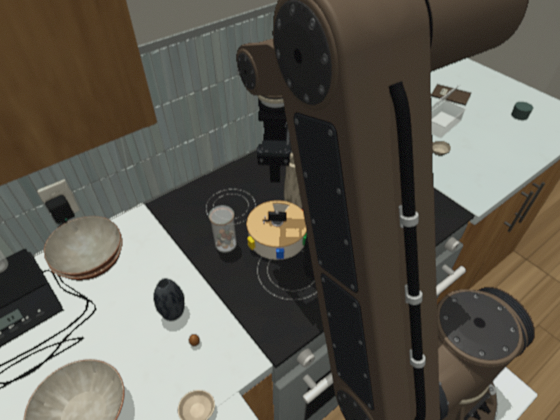

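View pics/t4.png

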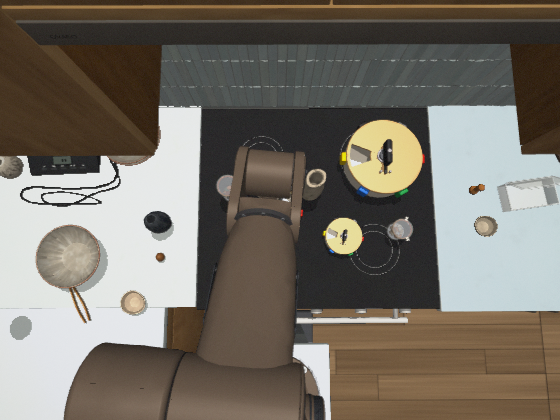

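```bash
python3 -m pendant '[[0,-0.5,25,0.3],[0,-0.5,60,0.3],[0,-0.5,95,0.3],[0,-0.5,125,0.3],[0,-0.5,150,0.3],[0,-0.5,170,0.3],[0,-0.5,182,0.3],[0,-0.5,182,0.3]]'; python3 go.py 555 11 77 -42; python3 - <<'E'
from h import *
q=vision.read_camera("scene"); p=vision.read_camera("top")
crop(q,"s5.png",200,120,140,150,4)
E
```

```text
t: 4.9
eef_pos: [554.7, 10.1, 77.4]
tcp_rot: [3.141, 0.0, -0.733]
ft_force: [-0.0, 0.2, -0.4]
opening: 1.001
pos [554.7  10.1  77.4] rpy deg [ 1.7994e+02  1.0000e-02 -4.2020e+01] shift [-0.4 -0.8  0.4] turn -0.02 t 4.9 F [-0.   0.2 -0.4] M [ 0.   -0.02  0.  ] op 1.001 j6 0.634
```

View pics/s5.png

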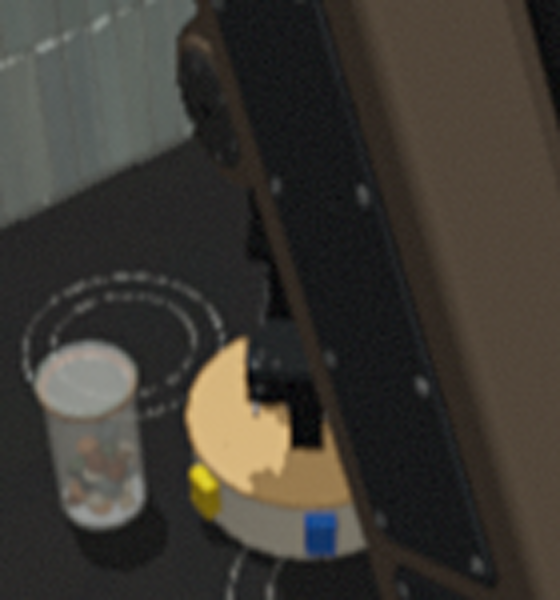

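```bash
python3 -m pendant '[[0,0,0,0],[0,0,0,0],[0,0,0,0],[0,0,0,0],[0,0,0,0],[0,0,0,0]]' 1; python3 go.py 555 11 77 -42
```

```text
t: 5.75
eef_pos: [555.3, 10.4, 78.3]
tcp_rot: [-3.142, -0.001, -0.733]
ft_force: [-0.2, 0.1, 1.1]
opening: 0.431
pos [555.3  10.4  78.3] rpy deg [-1.800e+02 -6.000e-02 -4.199e+01] shift [-0.6 -0.2  1.3] turn 0.01 t 5.75 F [-0.2  0.1  1.1] M [-0.09 -0.01  0.03] op 0.431 j6 0.634
```

```bash
python3 -m pendant '[[0,0,0,0],[0,0,0,0],[0,0,0,0],[0,0,0,0],[0,0,0,0]]' 1; python3 go.py 555 11 77 -42
```

```text
t: 6.38
eef_pos: [554.7, 10.9, 78.3]
tcp_rot: [3.141, 0.0, -0.733]
ft_force: [-3.3, 3.6, 3.8]
opening: 0.133
pos [554.7  10.9  78.3] rpy deg [ 1.7998e+02  1.0000e-02 -4.2000e+01] shift [ 0.1 -0.3  1.3] turn 0.0 t 6.38 F [-3.3  3.6  3.8] M [0.81 0.55 0.05] op 0.133 j6 0.634
```

```bash
python3 -m pendant '[[0,0,0,-3],[0,0,0,-8],[0,0,0,-14],[0,0,0,-20],[0,0,0,-26],[0,0,0,-32],[0,0,0,-36],[0,0,0,-38]]'; python3 go.py 555 11 77 -42
```

```text
t: 7.38
eef_pos: [555.5, 10.6, 78.4]
tcp_rot: [3.141, -0.001, -0.069]
ft_force: [4.0, -1.8, -2.7]
opening: 0.135
pos [555.5  10.6  78.4] rpy deg [ 1.7998e+02 -8.0000e-02 -3.9300e+00] shift [-0.5 -0.3  1.4] turn 38.07 t 7.38 F [ 4.  -1.8 -2.7] M [-0.28 -0.94 -0.15] op 0.135 j6 -0.031
```

Small forces, turning well. Continuing counter-clockwise.

```bash
python3 -m pendant '[[0,0,0,-4],[0,0,0,-11],[0,0,0,-18],[0,0,0,-25],[0,0,0,-32],[0,0,0,-39],[0,0,0,-45],[0,0,0,-49]]'; python3 -m pendant '[[0,0,0,-4],[0,0,0,-11],[0,0,0,-18],[0,0,0,-26],[0,0,0,-34],[0,0,0,-42],[0,0,0,-50],[0,0,0,-54]]';python3 go.py 555 11 77 105.6;  python3 - <<'E'
from h import *
q=vision.read_camera("scene"); p=vision.read_camera("top")
crop(q,"s6.png",200,120,140,150,4)
crop(p,"t6.png",200,140,140,150,4)
E
```

```text
t: 8.38
eef_pos: [556.5, 11.0, 78.4]
tcp_rot: [3.139, -0.003, 0.789]
ft_force: [6.7, 4.6, -4.5]
opening: 0.135
t: 9.38
eef_pos: [556.9, 12.2, 78.4]
tcp_rot: [3.137, -0.001, 1.733]
ft_force: [4.7, 11.1, -2.5]
opening: 0.135
pos [556.9  12.2  78.4] rpy deg [ 1.7972e+02 -4.0000e-02  9.9300e+01] shift [-0.8 -2.1  1.4] turn -6.3 t 9.38 F [ 4.7 11.1 -2.5] M [ 2.12 -0.75 -0.07] op 0.135 j6 -1.833
```

View pics/s6.png

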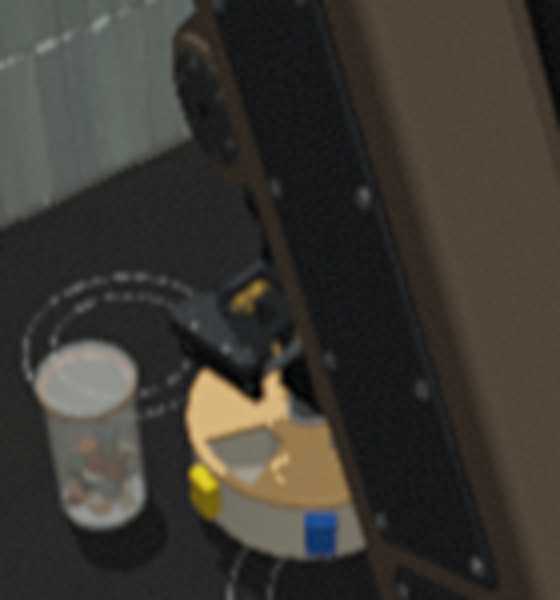

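```bash
python3 - <<'E'
from h import *
q=vision.read_camera("scene")
for u,v in((205,440),(243,482),(267,425),(282,442)):
    X=ray(q,200+u/4,120+v/4,62)[:2]-[555.5,11.5]; print(X.round(1),np.hypot(*X).round(1),np.degrees(np.arctan2(X[1],X[0])).round(1))
for u,v in ((203,475),): 
    X=ray(q,200+u/4,120+v/4,50)[:2]-[555.5,11.5]; print(X.round(1),np.degrees(np.arctan2(X[1],X[0])).round(1))
E
```

```text
[20.5 72.8] 75.7 74.2
[-25.3  74.5] 78.6 108.7
[ 5.2 31.6] 32.0 80.6
[-13.4  32.8] 35.4 112.2
[ 4.7 86.6] 86.9
```

```bash
python3 -m pendant '[[0,0,0,3],[0,0,0,6],[0,0,0,9],[0,0,0,12],[0,0,0,15],[0,0,0,17.5],[0,0,0,19],[0,0,0,19.5]]'; python3 go.py 555 11 77 79.8;  python3 - <<'E'
from h import *
q=vision.read_camera("scene")
crop(q,"s7.png",220,180,80,75,8)
E
```

```text
t: 10.52
eef_pos: [557.0, 11.9, 78.4]
tcp_rot: [3.137, -0.002, 1.39]
ft_force: [0.7, -3.9, -0.2]
opening: 0.133
pos [557.   11.9  78.4] rpy deg [ 1.7975e+02 -1.1000e-01  7.9650e+01] shift [-1.3 -1.8  1.4] turn -0.15 t 10.53 F [ 0.7 -3.9 -0.2] M [-0.64 -0.31  0.11] op 0.133 j6 -1.49
```

View pics/s7.png

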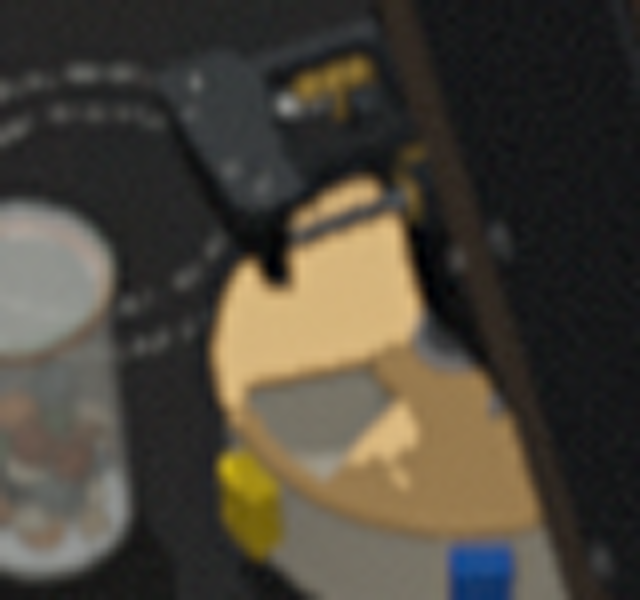

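```bash
python3 - <<'E'
from h import *
q=vision.read_camera("scene")
for u,v in((243,390),(325,482),(377,367),(402,402)):
    X=ray(q,220+u/8,180+v/8,62)[:2]-[555.5,11.5]; print(X.round(1),np.hypot(*X).round(1),np.degrees(np.arctan2(X[1],X[0])).round(1))
E
```

```text
[25.7 72.1] 76.5 70.4
[-24.4  74.2] 78.1 108.2
[ 5.7 30. ] 30.5 79.2
[-12.3  32.8] 35.0 110.5
```

```bash
python3 -m pendant '[[0,0,0,1],[0,0,0,2],[0,0,0,2.5],[0,0,0,2.5]]'; python3 go.py 555 11 77 79.8; python3 -m pendant '[[0,0,0,0],[0,0,0,0],[0,0,0,0],[0,0,0,0],[0,0,0,0],[0,0,0,0],[0,0,0,0],[0,0,0,0]]' 0.35;python3 go.py 555 11 77 79.8
```

```text
t: 11.12
eef_pos: [557.0, 11.9, 78.3]
tcp_rot: [3.137, -0.002, 1.347]
ft_force: [1.5, -4.6, -1.6]
opening: 0.135
pos [557.   11.9  78.3] rpy deg [ 1.7976e+02 -1.2000e-01  7.7170e+01] shift [-1.3 -1.7  1.3] turn -2.63 t 11.12 F [ 1.5 -4.6 -1.6] M [-0.74 -0.31  0.04] op 0.135 j6 -1.447
t: 12.12
eef_pos: [557.0, 11.9, 78.4]
tcp_rot: [3.137, -0.002, 1.347]
ft_force: [0.2, -0.7, 0.3]
opening: 0.653
pos [557.   11.9  78.4] rpy deg [ 1.7975e+02 -1.2000e-01  7.7160e+01] shift [-1.3 -1.8  1.3] turn -2.64 t 12.12 F [ 0.2 -0.7  0.3] M [ 0.04 -0.12  0.02] op 0.653 j6 -1.447
```

Released; rising straight and moving toward the nutmeg side so that the top camera can see the lid.

```bash
python3 -m pendant '[[0,0,-10,0],[0,0,-30,0],[0,0,-60,0],[0,0,-95,0],[0,0,-130,0],[0,0,-165,0],[0,0,-182,0],[0,0,-182,0]]' 0.35; python3 go.py 416 364 260 90
```

```text
t: 13.12
eef_pos: [556.4, 11.7, 262.0]
tcp_rot: [3.134, -0.002, 1.347]
ft_force: [0.3, 0.1, -0.0]
opening: 0.651
pos [556.4  11.7 262. ] rpy deg [ 1.7959e+02 -1.4000e-01  7.7170e+01] shift [ 312.4 -215.1    1.2] turn -12.83 t 13.12 F [ 0.3  0.1 -0. ] M [ 0.11 -0.21 -0.03] op 0.651 j6 -1.446
```

```bash
python3 -m pendant '[[20,-14,0,-1],[62,-43,0,-3],[106,-73,0,-5],[150,-103,0,-7],[196,-135,0,-9],[243,-167,0,-11],[285,-196,1,-12],[312,-215,1,-12.8]]' 0.35; python3 - <<'E'
from h import *
q=vision.read_camera("scene"); p=vision.read_camera("top")
cv2.imwrite("pics/s8.png",q["pixels"][:,:,::-1]);cv2.imwrite("pics/t8.png",p["pixels"][:,:,::-1])
crop(p,"t8z.png",235,175,80,75,8);crop(q,"s8z.png",235,190,90,75,8)
E
python3 go.py 416 364 100 90
```

```text
t: 14.12
eef_pos: [414.6, 365.3, 259.2]
tcp_rot: [3.135, -0.0, 1.572]
ft_force: [-0.3, -0.1, 0.7]
opening: 0.649
pos [414.5 365.7 259.2] rpy deg [ 1.7965e+02 -2.0000e-02  9.0160e+01] shift [ -1.7   0.5 159.2] turn 0.16 t 14.22 F [ 0.3 -0.9 -0.1] M [ 0.06 -0.19 -0.  ] op 0.652 j6 -0.967
```

View pics/t8z.png

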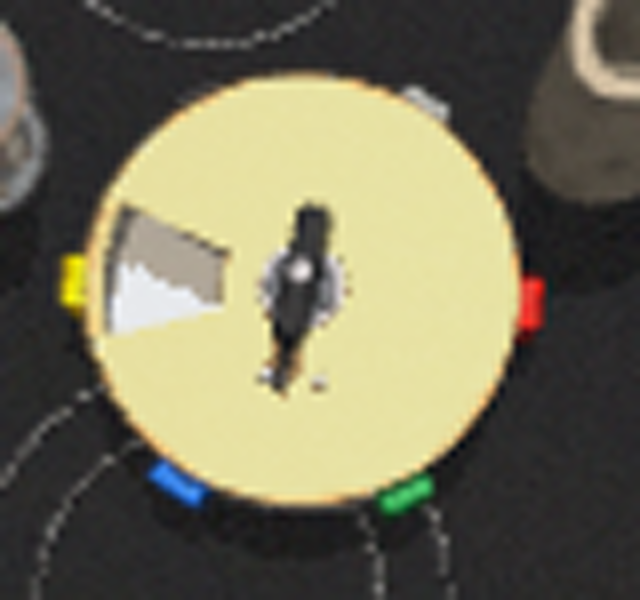

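View pics/s8z.png

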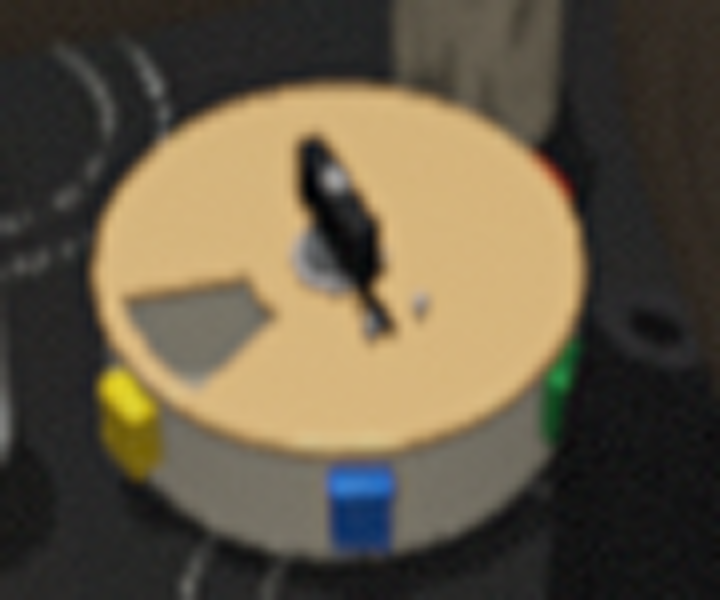

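View pics/s8.png

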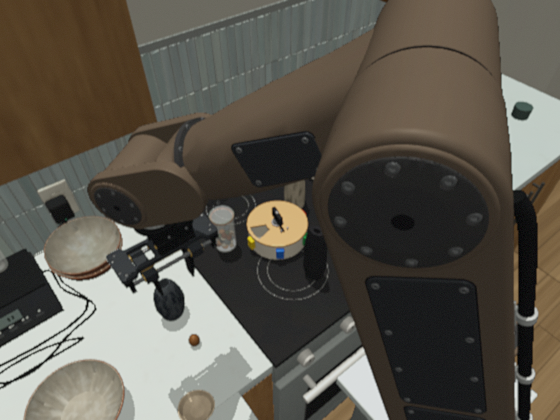

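```bash
python3 - <<'E'
from h import *
q=vision.read_camera("scene"); p=vision.read_camera("top")
c=np.array([555.3,11.5])
for P,o,L in((p,(235,175),((122,206),(107,333),(230,252),(222,303))),(q,(235,190),((124,300),(195,386),(247,278),(275,315)))):
  for u,v in L:
    X=ray(P,o[0]+u/8,o[1]+v/8,62)[:2]-c; print(X.round(1),np.hypot(*X).round(1),np.degrees(np.arctan2(X[1],X[0])).round(1))
for r in vision.find_in(p,"nutmeg")[:2]: print(r["confidence"],p["R"].T@(r["at"]-p["t"]))
E
```

```text
[30.  67.8] 74.1 66.2
[-19.4  73.2] 75.7 104.9
[11.8 26.1] 28.7 65.6
[-8.  29.2] 30.2 105.3
[29.4 69.2] 75.2 67.0
[-16.5  72.7] 74.6 102.8
[11.3 30.2] 32.2 69.4
[-8.1 32.8] 33.8 103.8
0.61 [414.05824432 360.79879282  27.29031095]
```

```bash
python3 -m pendant '[[-1.5,0.7,20,0],[-1.5,0.7,50,0],[-1.5,0.7,80,0],[-1.5,0.7,110,0],[-1.5,0.7,140,0],[-1.5,0.7,165,0],[-1.5,0.7,180,0],[-1.5,0.7,180,0]]' 0.35; python3 go.py 415.5 364 3 90; python3 - <<'E'
from h import *
q=vision.read_camera("scene")
crop(q,"s9.png",120,220,130,150,4)
E
```

```text
t: 15.38
eef_pos: [418.1, 360.7, 79.0]
tcp_rot: [3.136, 0.001, 1.569]
ft_force: [-0.4, 0.0, 1.0]
opening: 0.651
pos [418.1 360.7  79. ] rpy deg [1.7968e+02 5.0000e-02 8.9910e+01] shift [ 3.3 -3.  76. ] turn -0.09 t 15.38 F [-0.4  0.   1. ] M [ 0.09 -0.17 -0.01] op 0.651 j6 -0.97
```

View pics/s9.png

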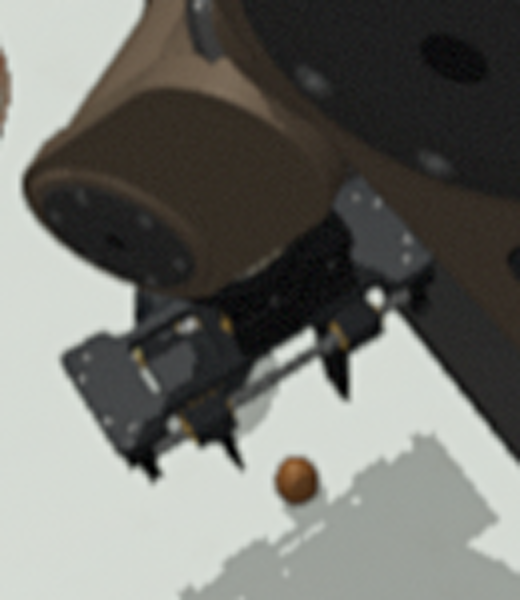

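```bash
python3 -m pendant '[[3,-3,15,0],[3,-3,30,0],[3,-3,45,0],[3,-3,60,0],[3,-3,70,0],[3,-3,75,0],[3,-3,76,0],[3,-3,76,0]]' 0.35; python3 go.py 415.5 364 3 90; python3 - <<'E'
from h import *
q=vision.read_camera("scene")
crop(q,"s10.png",120,220,130,150,4)
E
```

```text
t: 16.42
eef_pos: [416.0, 364.3, 4.1]
tcp_rot: [3.135, -0.0, 1.569]
ft_force: [-0.4, 0.1, 1.0]
opening: 0.655
pos [416.  364.3   4.1] rpy deg [ 1.796e+02 -1.000e-02  8.992e+01] shift [-0.3 -0.5  1.1] turn -0.08 t 16.43 F [-0.4  0.1  1. ] M [ 0.16 -0.14 -0.04] op 0.655 j6 -0.961
```

View pics/s10.png

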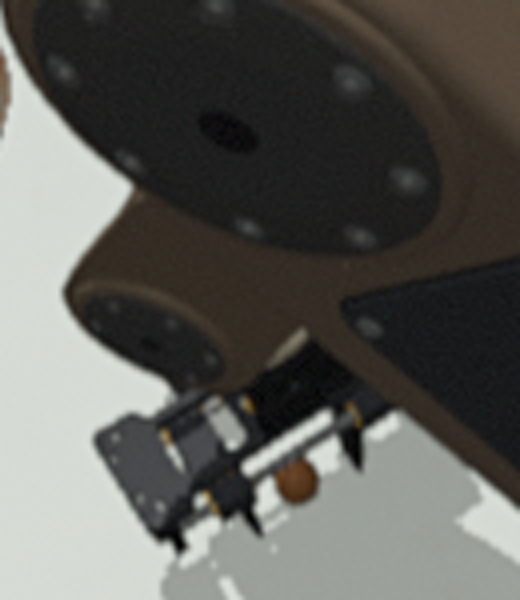

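```bash
python3 - <<'E'
from h import *
q=vision.read_camera("scene")
for X in([416,364.3,4],[416,364.3,17],[416,395,4],[416,333,4]):
    print((proj(q,X)-[120,220])*4)
E
python3 -m pendant '[[0,0,1,0],[0,0,1,0],[0,0,1,0],[0,0,1,0],[0,0,1,0],[0,0,1,0],[0,0,1,0],[0,0,1,0]]' 1;python3 go.py 415.5 364 160 90
```

```text
[300.9935443  488.86205329]
[297.64318383 478.58046768]
[255.13682406 519.34411418]
[346.57725109 458.56147098]
t: 17.52
eef_pos: [416.0, 364.3, 3.2]
tcp_rot: [3.134, -0.0, 1.569]
ft_force: [0.4, 0.3, 0.0]
opening: 0.275
pos [416.  364.3   3.2] rpy deg [ 1.7958e+02 -2.0000e-02  8.9920e+01] shift [  -0.2    0.6 -156.8] turn -0.08 t 17.52 F [0.4 0.3 0. ] M [ 0.13 -0.16 -0.  ] op 0.275 j6 -0.961
```

```bash
python3 -m pendant '[[0,0,0,0],[0,0,-3,0],[0,0,-15,0],[0,0,-40,0],[0,0,-80,0],[0,0,-125,0],[0,0,-165,0],[0,0,-180,0]]' 1; python3 go.py 559 65.5 185 -3.5;python3 - <<'E'
from h import *
q=vision.read_camera("scene")
crop(q,"s11.png",120,150,150,150,4)
E
```

```text
t: 18.52
eef_pos: [415.1, 364.5, 186.1]
tcp_rot: [3.131, -0.003, 1.569]
ft_force: [1.0, -1.0, 0.6]
opening: 0.275
pos [415.1 364.5 186.1] rpy deg [ 1.794e+02 -1.400e-01  8.993e+01] shift [-298.8  144.3    1.8] turn 93.43 t 18.52 F [ 1.  -1.   0.6] M [ 0.07 -0.18  0.01] op 0.275 j6 -0.964
```

View pics/s11.png

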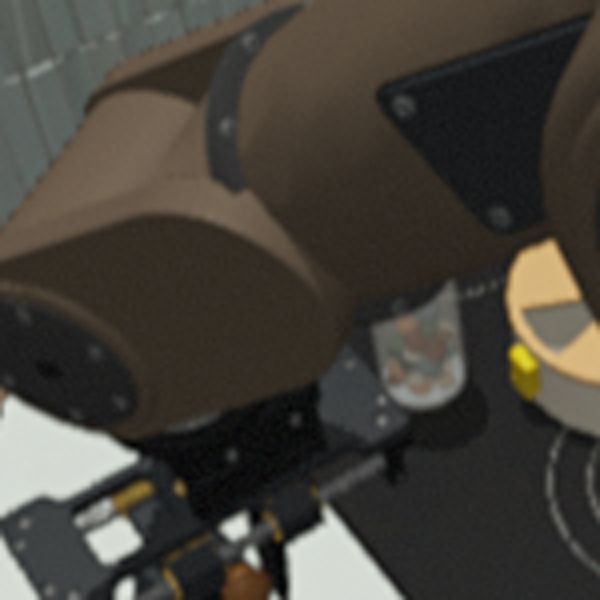

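```bash
python3 -m pendant '[[-8,4,-15,2],[-25,12,-30,8],[-48,23,-35,15],[-73,35,-35,23],[-98,47,-35,31],[-123,59,-35,39],[-145,70,-35,46],[-160,77,-35,50]]' 1; python3 go.py 559 65.5 220 -3.5
```

```text
t: 19.58
eef_pos: [492.0, 202.9, 221.3]
tcp_rot: [3.137, -0.008, 0.691]
ft_force: [-0.2, 0.6, 0.2]
opening: 0.278
pos [492.  202.9 221.3] rpy deg [179.76  -0.48  39.61] shift [-36.  148.6   1.6] turn 43.11 t 19.57 F [-0.2  0.6  0.2] M [-0.01 -0.17  0.04] op 0.278 j6 -0.424
```

```bash
python3 -m pendant '[[-3,12,0,3],[-9,38,0,10],[-16,65,0,18],[-23,93,0,26],[-29,120,0,34],[-34,140,0,40],[-36,148.5,0,43],[-36,148.5,0,43]]' 1; python3 go.py 559 65.5 72 -3.5; python3 - <<'E'
from h import *
q=vision.read_camera("scene")
cv2.imwrite("pics/s12.png",q["pixels"][:,:,::-1])
E
```

```text
t: 20.58
eef_pos: [558.9, 64.8, 221.2]
tcp_rot: [-3.139, -0.008, -0.06]
ft_force: [0.8, 0.4, 0.0]
opening: 0.275
pos [558.9  64.8 221.2] rpy deg [-179.85   -0.45   -3.47] shift [ -1.1  -0.3 149.2] turn 0.03 t 20.57 F [0.8 0.4 0. ] M [-0.01 -0.03  0.03] op 0.275 j6 0.056
```

View pics/s12.png

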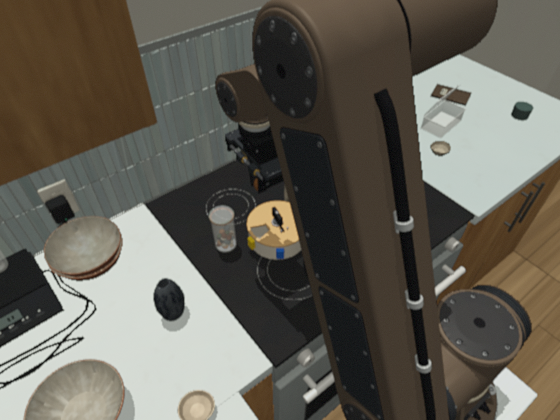

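```bash
python3 -m pendant '[[-1,0,20,0],[-1,0,45,0],[-1,0,75,0],[-1,0,100,0],[-1,0,118,0],[-1,0,128,0],[-1,0,131,0],[-1,0,131,0]]' 1; python3 go.py 559 65.5 70 -3.5; python3 - <<'E'
from h import *
q=vision.read_camera("scene")
crop(q,"s13.png",210,160,90,110,6)
E
```

```text
t: 21.62
eef_pos: [558.9, 65.8, 90.6]
tcp_rot: [-3.139, -0.008, -0.059]
ft_force: [0.5, 0.1, -0.6]
opening: 0.276
pos [558.9  65.8  90.6] rpy deg [-179.84   -0.48   -3.37] shift [-0.1  0.3 20.6] turn 0.13 t 21.62 F [ 0.5  0.1 -0.6] M [-0.04 -0.08  0.  ] op 0.276 j6 0.055
```

View pics/s13.png

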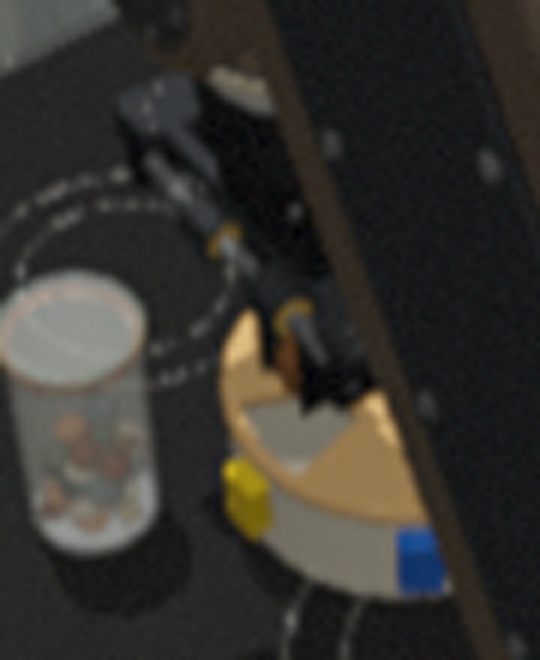

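```bash
python3 -m pendant '[[0,0,5,0],[0,0,11,0],[0,0,17,0],[0,0,21,0],[0,0,21.5,0],[0,0,21.5,0]]' 1; python3 go.py 559 65.5 69 -3.5; python3 - <<'E'
from h import *
q=vision.read_camera("scene")
crop(q,"s14.png",210,160,90,110,6)
E
```

```text
t: 22.42
eef_pos: [559.2, 65.8, 69.3]
tcp_rot: [-3.139, -0.009, -0.059]
ft_force: [0.2, 0.6, 0.6]
opening: 0.273
pos [559.2  65.8  69.3] rpy deg [-179.84   -0.51   -3.37] shift [-0.2  0.3  0.3] turn 0.13 t 22.43 F [0.2 0.6 0.6] M [-0.03 -0.12 -0.02] op 0.273 j6 0.055
```

View pics/s14.png

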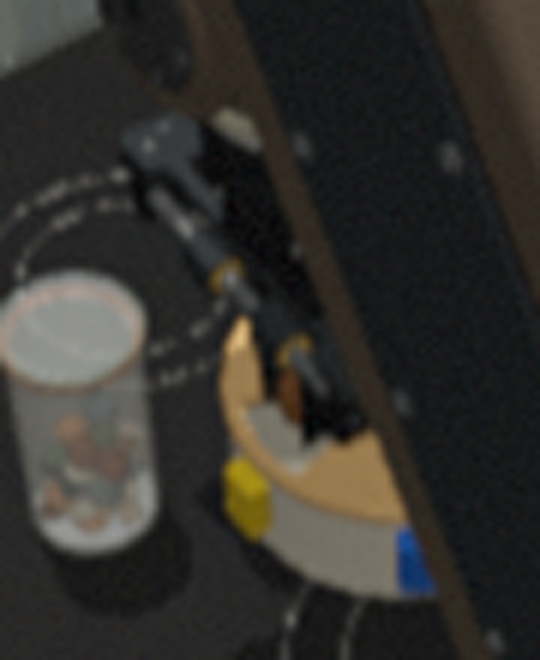

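```bash
python3 -m pendant '[[0,0,0,0],[0,0,0,0],[0,0,0,0],[0,0,0,0],[0,0,0,0],[0,0,0,0]]' 0.45; python3 -m pendant '[[0,0,-10,0],[0,0,-30,0],[0,0,-60,0],[0,0,-95,0],[0,0,-130,0],[0,0,-160,0],[0,0,-180,0],[0,0,-180,0]]' 0.45; python3 go.py 416 364 260 90; python3 - <<'E'
from h import *
q=vision.read_camera("scene")
crop(q,"s15.png",210,160,90,110,6)
E
```

```text
t: 23.22
eef_pos: [559.3, 65.8, 69.4]
tcp_rot: [-3.139, -0.009, -0.059]
ft_force: [-0.2, -0.0, -0.0]
opening: 0.551
t: 24.22
eef_pos: [558.0, 65.4, 251.2]
tcp_rot: [-3.139, -0.012, -0.059]
ft_force: [-0.5, 0.4, 0.7]
opening: 0.549
pos [558.   65.4 251.2] rpy deg [-179.83   -0.7    -3.37] shift [-159.1 -289.7   -9.9] turn -93.37 t 24.23 F [-0.5  0.4  0.7] M [-0.05 -0.09 -0.03] op 0.549 j6 0.056
```

View pics/s15.png

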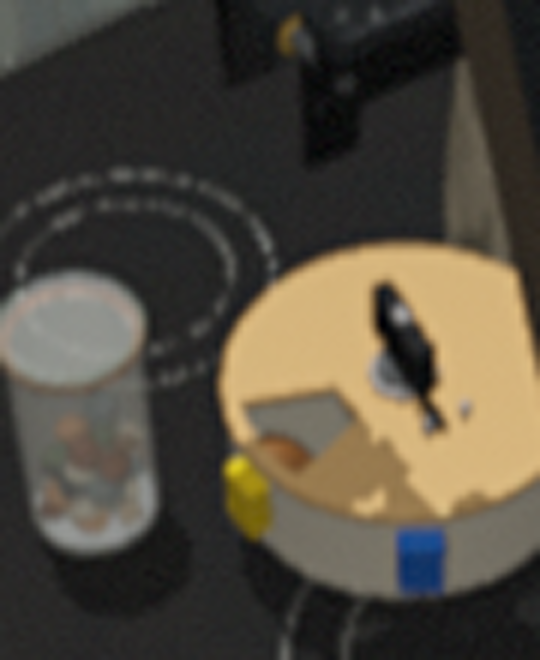

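```bash
python3 -m pendant '[[-10,-20,-5,0],[-30,-55,-10,0],[-53,-97,-10,0],[-76,-140,-10,0],[-99,-183,-10,0],[-122,-225,-10,0],[-145,-265,-10,0],[-159,-290,-10,0]]' 0.45; python3 - <<'E'
from h import *
q=vision.read_camera("scene"); p=vision.read_camera("top")
crop(p,"t16z.png",235,175,80,75,8);cv2.imwrite("pics/t16.png",p["pixels"][:,:,::-1])
E
```

```text
t: 25.28
eef_pos: [414.3, 365.6, 257.9]
tcp_rot: [-3.14, -0.009, -0.057]
ft_force: [-0.0, -0.2, -0.5]
opening: 0.55
```

View pics/t16z.png

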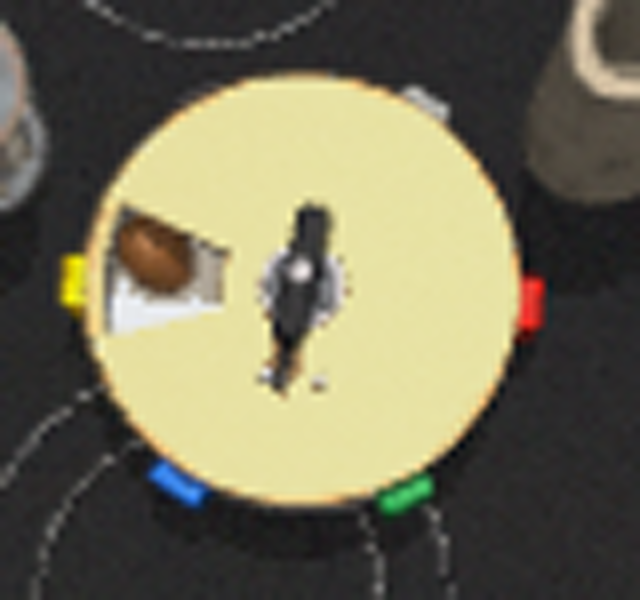

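View pics/t16.png

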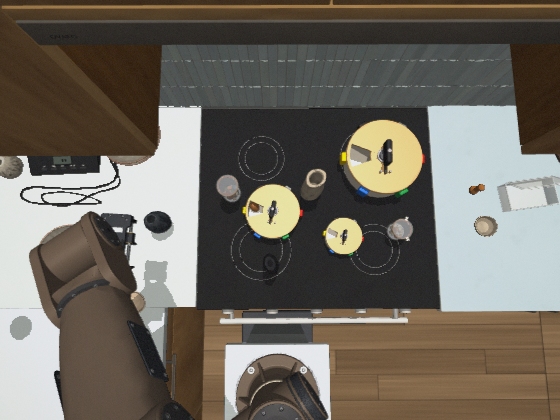

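```bash
python3 - <<'E'
from h import *
p=vision.read_camera("top")
print(ray(p,235+155/8,175+252/8,20).round(1))
print(job.job_done())
E
```

```text
[574.   68.8  20. ]
the job is handed in; nothing more can be done
None
```

The nutmeg is in the yellow-tab well of the middle-sized carousel, and I handed the job in at about 25 s of the 72 s allowed. `job_done` gives no verdict, so these results come from my own camera measurements.

**What I did:** I gripped the black handle and turned the lid counter-clockwise about 5° past the yellow tab. I then came back clockwise until the opening was over the yellow well, and released the handle. After that I picked up the nutmeg and dropped it through the opening.

**Last checks:**
- **Opening:** its centre measured about 1° (roughly 1 mm) from the middle of the yellow well after I let go. It looked unchanged in the picture taken after the drop.
- **Handle:** the tongue was against its clockwise pin after I let go, and again in the last picture. I judged this by eye and did not measure the handle angle.
- **Nutmeg:** it lies on its side in the yellow well, about 16 mm from the well's middle (limit 28 mm). I did not measure its height or speed, though it showed below the lid in both camera views after the drop.
- **Vases and jars:** they look unmoved in the last top picture. I did not re-measure their positions.
- **Robot:** it stood clear of everything at hand-in.

**A reading that disagreed:** while I still held the handle, the camera put the opening about 2.6° short of centre, although the wrist angle said it was on target. I turned the handle 2.5° further clockwise, and the check after release confirmed it.

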